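# Rig the bench shaker: tray on its pegs, boxes squared on the tray

### The job

Set the aluminium tray fully home on the two pegs of the shaker, flat on its deck. Then load it: lay the long incubation box lengthwise on the tray, pushed right up against both of its fences, and lay the short box on top of it, lengthwise and also right up against both fences. Leave the carton, bottle, beaker, tape roll and timer where they are.

Things in the scene. Friction and masses are not known exactly. Their poses are not given: they have to be found in the camera images.
- shaker_deck (a point): Centre of the top of the shaker's grey deck (150 x 50 mm, top 64 mm above the bench), raised 14 mm on a white casing 200 x 160 mm fixed to the bench. x along the deck's length, y across, z up; knob and display on the -x side. Two steel pegs stand on the deck, 12 mm high with tapered tips: a thick one, 16 mm in diameter, at x = -50, y = 0 mm, a thin one, 10 mm, at x = +50, y = 0 mm
- tray_center (a point): Centre of the plate of the loose aluminium tray (0.4 kg), 7 mm above its underside. Plate 160 x 68 x 14 mm (x, y, z), can be held across its width at the middle. Two holes right through: 18 mm in diameter at x = -50, y = 0 mm (thick peg), 12 mm at x = +50, y = 0 mm (thin peg): it seats one way round, axes along the shaker's, this point 7 mm above the deck point
- fence_corner (a point): Corner on the tray plate's top face where the inner faces of its two fences meet, at x = -72, y = +26, z = +7 mm from the tray point; same axes. Fences are 46 mm high, 8 mm thick: the end fence runs from here 52 mm to -y; the long fence runs to +x in two pieces, 0 to 12 mm and 90 to 122 mm from here, its outside flush with the plate's edge; the gap between is for a finger
- long_box_center (a point): Centre of the long lidded incubation box, a closed solid light grey plastic box 130 x 58 x 30 mm (x, y, z), about 0.22 kg, lid uppermost; x is along its length, z up. Either end may go to the end fence. Squared on the tray its centre is at x = -7, y = -3, z = +22 mm from the tray point, in the tray's axes
- short_box_center (a point): Centre of the short lidded incubation box, as the long one but 110 x 50 x 24 mm, about 0.15 kg. Squared on top of the long box its centre is at x = -17, y = +1, z = +49 mm from the tray point, in the tray's axes
- carton: Bystander: loose closed brown cardboard carton 95 x 75 x 45 mm; origin at the centre of its underside
- bottle: Bystander: amber bottle, 60 mm in diameter, 130 mm high; origin at the centre of its underside
- beaker: Bystander: open glass beaker, 68 mm in diameter at the rim, 90 mm high; origin at the centre of its underside
- tape: Bystander: roll of tape lying flat, 68 mm in diameter, 20 mm high, left (+y) of the shaker; origin at the centre of its underside
- timer: Bystander: flat timer 55 x 45 x 22 mm, right (-y) of the shaker; origin at the centre of its underside
Not all that is in view belongs to the job. Leave any pink or red look-alike of the part that bears long_box_center alone.

How it is judged (in metres and radians):
On the way, in this order (a step that is already met when the one before it is completed fails the run):
1. the tray is fully home on the pegs (z of tray_center in the frame of shaker_deck between 0.004 and 0.0095 m and horizontal distance between tray_center and shaker_deck below 0.004 m and angle between the x axis of tray_center and the x axis of shaker_deck, either way round below 0.04 rad and angle between tray_center's own z axis and vertical below 0.03 rad), for 0.2 s.
2. the long box lies on the seated tray, against both fences (all of step 1 and x of long_box_center in the frame of tray_center between -0.009 and -0.0035 m and y of long_box_center in the frame of tray_center between -0.0065 and -0.001 m and z of long_box_center in the frame of tray_center between 0.02 and 0.025 m and angle between the x axis of long_box_center and the x axis of tray_center, either way round below 0.05 rad and angle between long_box_center's own z axis and vertical below 0.04 rad), for 0.2 s.
3. the short box lies on the long box, against both fences (all of step 2 and x of short_box_center in the frame of tray_center between -0.019 and -0.0135 m and y of short_box_center in the frame of tray_center between -0.0025 and 0.003 m and z of short_box_center in the frame of tray_center between 0.047 and 0.052 m and angle between the x axis of short_box_center and the x axis of tray_center, either way round below 0.05 rad and angle between short_box_center's own z axis and vertical below 0.04 rad), for 0.2 s.
At the end, for the whole second after the job is handed in: Tray on both pegs, underside within 2.5 mm of the deck, level; long box flat on the tray, short box flat on the long box, each lengthwise (within 0.05 rad) and within 3.5 mm of both fences; all released and at rest; bystanders not moved over 30 mm or tipped (all of step 3 and linear speed of each of tray, long_box, short_box below 0.02 m/s); the robot touches nothing.
It fails at once if the carton is moved by more than 30 mm or tipped over (distance of carton from where it was at the start of the episode above 0.03 m or angle between carton's own z axis and vertical above 0.5 rad).
It fails at once if the bottle or the beaker is moved by more than 30 mm or tipped over (distance of any of bottle, beaker from where it was at the start of the episode above 0.03 m or angle between any of bottle, beaker's own z axis and vertical above 0.5 rad).
It fails at once if the tape or the timer is moved by more than 30 mm or tipped over (distance of any of tape, timer from where it was at the start of the episode above 0.03 m or angle between any of tape, timer's own z axis and vertical above 0.5 rad).
It also fails if it takes over 72 s, if anything falls off the work surface, if the arm or the gripper's body presses on something with over 40 N, if the wrist force passes 120 N, or if a joint passes its speed limit or range.

### The arm

A 6-joint arm with a two-finger parallel gripper is mounted at the origin on the work surface. World frame = base frame: x ahead of the robot, y to its left, z up, the work surface at z = 0. Lengths are in mm, angles in rad, forces in N, time in s.
With the tool pointing down it reaches from about 300 to 875 mm from the base axis. Payload 6.4 kg.
Tool frame: the origin (TCP) lies on the centre line of the jaws, within the pads' length; the fingertips stand bot.tip_extent ahead of it and the grasp point (between the pads) lies 5 mm behind it (bot.tip_extent is the distance from the TCP to the fingertips, in mm); z points along the fingers, y is the line along which they close (so a half turn about z gives the same grasp; the last joint's range is limited). The gripper opens to 88 mm and grips with 3 to 60 N. Pads are 18 mm wide; open, the fingers measure 123 mm over their backs; the gripper's body (75 mm by 187 mm) begins 45 mm behind the grasp point.
Start: joints at [0.96, 0.181, 1.607, -0, 1.354, -0.206], TCP at [226.445, 528.549, 252.714] pointing down, gripper open.
Joint ranges: [-2.99, 2.99], [-0.89, 2.07], [0.3, 2.58], [-1.14, 4.28], [0, 2.63], [-3.12, 3.12]. Speed limits (rad/s): [2.57, 2.57, 3.01, 3.14, 3.14, 3.14].

### API

Orientations are given as a rotation vector (axis times angle).
In Python, from plant import bot, camera gives the robot as it stands.
- The arm moves only by the tool jog_arm, never from a script. Its argument "commands" is text: rows parted by semicolons, each of 5 numbers parted by spaces: the finger opening in cm, from 0 to 8.81, then the shift along the tool's x, y, z in cm, then the turn about the tool's z in degrees. In form: grip x y z roll; .... A call has 1 to 5 rows; each row is the pose to reach, as a shift and turn from the pose commanded when the call began, along the tool's axes at that moment; what a row does not reach only later rows make up. A row lasts 1/8 s, in which the tool goes at most 62.5 mm and 10.7 degrees, less where a joint would pass 70% of its speed; a pose out of reach is approached as far as the arm can. A call with a gripper value outside its range is refused whole. The fingers move at their own pace and stop on an object; the grip force is fixed at half the most. Time passes only in rows, so rows that repeat a pose let the fingers close. It gives the time, the measured TCP pose, the force, the opening and the grip force at its end, in the units of the state.
- bot.state(): the state, without advancing time (a new reading comes with each control period).
- camera(name): name is "side" or "top"; returns a dict with "img" (420x560x3 uint8, red, green, blue), "vertical_fov" (degrees; the focal length in pixels is half the picture's height over the tangent of half this angle, whatever the lens; pixels are square), "cx", "cy" (the principal point, pixels), "R" (3x3) and "t" (3): a world point X has camera coordinates R X + t. Camera axes: x right, y down, z forward; pixel columns grow to the right and rows downward; lengths in mm; the calibration is good to about 2 mm. A picture is of the moment at which its call begins. There is no depth.
- bot.finish_job(): hands the job in; it is judged then, once.
The state is a dict: "clock": time; "joint_positions": joint angles; "dq": joint speeds; "joint_efforts": joint torques, N m; "tcp_pos": TCP position; "eef_rot": TCP orientation; "force": force on the tool from outside, world axes, zero at the start; "moment": the same for the moment, N m; "grip_width": finger opening in mm; "gripper_force": force on a finger pad.
Only numpy, scipy, OpenCV 4.12 (cv2) and the standard library are available. Lean on these libraries where they do the work, as an engineer would, in place of code of your own. Each camera call takes 0.05 s, during which the arm holds its last target. There are 200 camera calls.

## Working session

There is one attempt and no reset: what is moved stays moved. The work goes in short steps, Python scripts to look and compute and a tool call to move; the robot and the scene stay as the last step left them, time stands still between calls to the robot, and variables do not carry over. Pictures are saved under pics/ and viewed, at most 12 in all, crops included, and the job is handed in when it is done.

Besides the shell and the picture viewer there is one more tool, called after "Request:" as a command line: name --argument value ..., lists and objects as JSON in quotes. jog_arm: Moves the arm, as the interface text tells. Its arguments: {"type":"object","properties":{"commands":{"type":"string"}},"required":["commands"]}

```bash
mkdir -p pics; ls; python3 - <<'E'
from plant import bot,camera
import cv2
print(bot.state(),bot.tip_extent)
for n in("top","side"):
    c=camera(n);cv2.imwrite(f"pics/{n}0.png",c["img"][:,:,::-1]);print(n,c["vertical_fov"],c["cx"],c["cy"],c["R"],c["t"])
E
```

```text
pics
{'clock': 0.0, 'joint_positions': array([ 9.59697287e-01,  1.81539083e-01,  1.60800606e+00,  1.17733038e-05,
        1.35383481e+00, -2.06318199e-01]), 'dq': array([ 1.06316056e-04, -1.31935322e-03,  7.43254714e-04,  4.23094482e-04,
       -4.11360810e-04, -4.82555990e-05]), 'joint_efforts': array([-3.43927331e-05, -4.33865583e+01, -3.41852868e+01,  7.00694555e-02,
        3.87062738e-02, -1.47531864e-04]), 'tcp_pos': array([226.12802388, 528.09908464, 251.81217948]), 'eef_rot': array([-6.31355153e-01, -3.07676123e+00,  2.56849226e-03]), 'force': array([0.25521936, 0.88028716, 0.08788877]), 'moment': array([-0.01066191, -0.06115305, -0.05827876]), 'gripper_force': 0.0, 'grip_width': 88.26552256405908} 14.0
top 46.74873371852511 274.0230023987064 203.75523159874763 [[ 0.02276    -0.99967752  0.01126264]
 [-0.9834304  -0.02441391 -0.17963467]
 [ 0.17985171 -0.00698753 -0.98366892]] [ -19.3346109   510.57180612 1448.98846414]
side 45.995787199398336 276.0343772175351 211.35566274453538 [[ 0.94379471 -0.33012837  0.01633405]
 [-0.20271375 -0.61714992 -0.76028489]
 [ 0.26107217  0.71424172 -0.64938439]] [-484.31599787  145.00496461 1258.47160829]
```

View pics/top0.png

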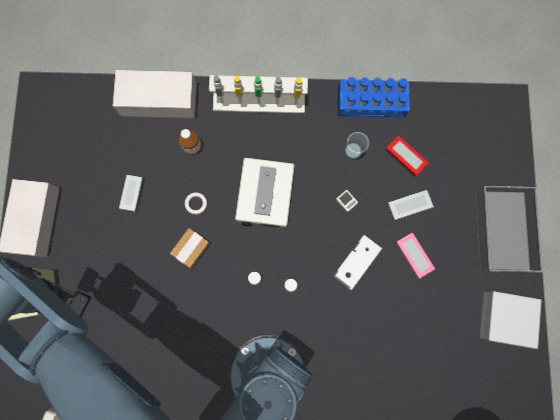

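View pics/side0.png

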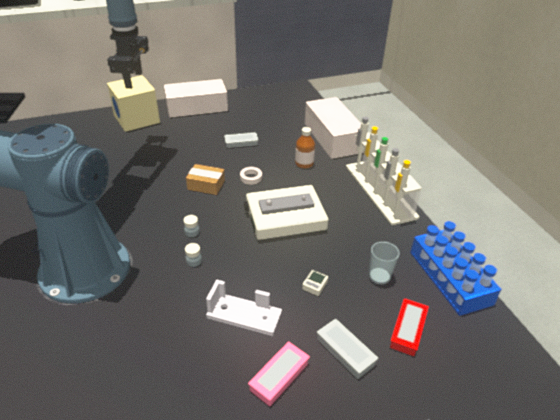

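The top view shows the shaker at (265,192), the tray at (358,262), the long box at (411,205), the short box at (130,193), and pink and red look-alikes at (416,255) and (407,156). I'll zoom in on the relevant parts.

```bash
python3 - <<'E'
import cv2,numpy as np
def crop(n,x,y,w,h,s):
    im=cv2.imread(f"pics/{n}0.png")[y:y+h,x:x+w];im=cv2.resize(im,None,fx=s,fy=s,interpolation=cv2.INTER_CUBIC)
    for k in range(0,w,10):
        cv2.line(im,(k*s,0),(k*s,6 if (x+k)%50 else 14),(0,255,255),1)
        cv2.putText(im,str(x+k),(k*s,22),0,.3,(0,255,255),1)
    for k in range(0,h,10):
        cv2.line(im,(0,k*s),(6,k*s),(0,255,255),1);cv2.putText(im,str(y+k),(8,k*s+4),0,.3,(0,255,255),1)
    return im
a=np.vstack([crop("top",230,150,66,50,6)[:,:396], crop("top",230,190,66,50,6)])
b=np.vstack([crop("top",325,228,66,68,6)[:,:396],np.zeros((192,396,3),np.uint8)])
cv2.imwrite("pics/t1.png",np.hstack([a,b]))
a=crop("side",240,180,95,66,4);b=crop("side",200,275,95,66,4)
cv2.imwrite("pics/s1.png",np.hstack([np.vstack([a,b]),np.vstack([crop("side",310,310,90,80,4)[:264],crop("side",215,125,90,66,4)])]))
E
```

```text
(no output)
```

View pics/t1.png

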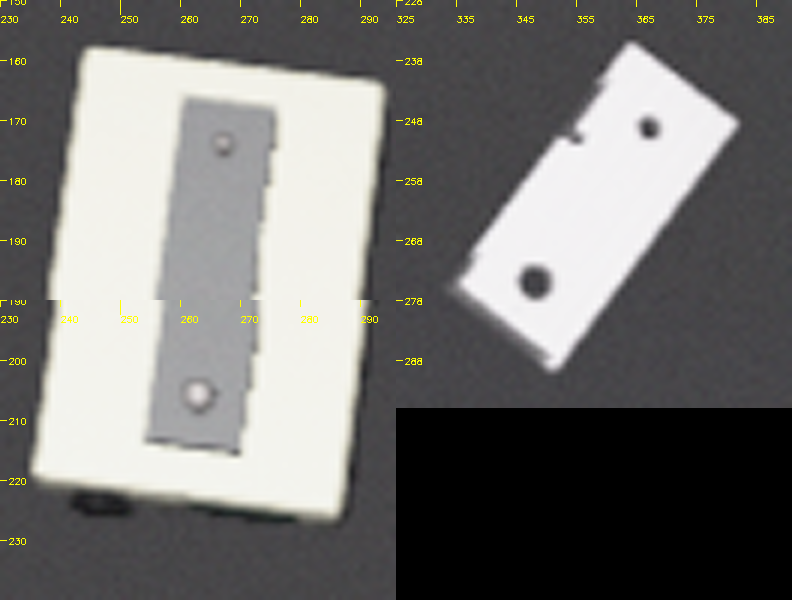

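View pics/s1.png

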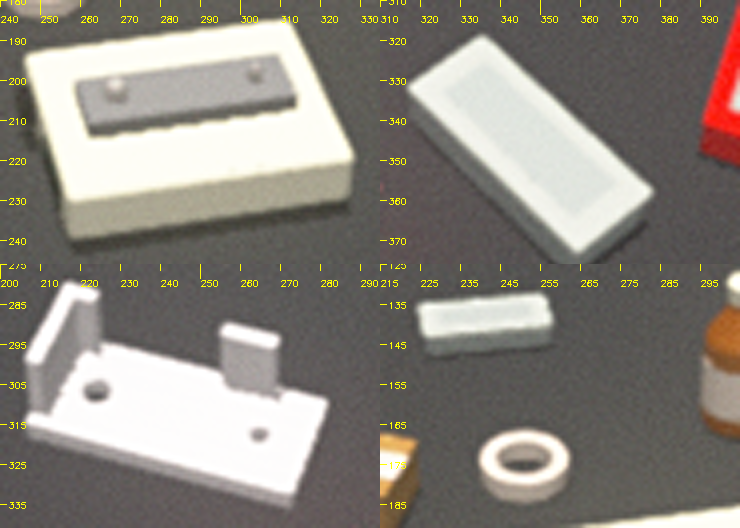

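The crops show pegs at top (267.5,173.8) thin and (263.2,205.5) thick, holes at top (348.3,275) thick and (367.3,249.3) thin, and the tray's end fence on its lower-left side. Next I'll fit the poses.

```bash
cat > h.py <<'E'
import cv2,numpy as np
from plant import bot,camera
from scipy.optimize import least_squares,minimize
from scipy.spatial.transform import Rotation as Ro
def cam(c):
    f=c["img"].shape[0]/2/np.tan(np.radians(c["vertical_fov"]/2));return f,c["cx"],c["cy"],np.array(c["R"]),np.array(c["t"])
def proj(c,X):
    f,cx,cy,R,t=cam(c);p=np.atleast_2d(X)@R.T+t;return np.c_[cx+f*p[:,0]/p[:,2],cy+f*p[:,1]/p[:,2]]
def place(q,P,z0=0):   # q = x,y,yaw ; P local pts
    c,s=np.cos(q[2]),np.sin(q[2]);P=np.atleast_2d(P).astype(float)
    return np.c_[q[0]+c*P[:,0]-s*P[:,1],q[1]+s*P[:,0]+c*P[:,1],P[:,2]+z0]
def fitpts(obs,q0,z0=0):  # obs: list of (cam, local pt, pixel)
    g=lambda q:np.ravel([proj(c,place(q,p,z0))[0]-np.array(u) for c,p,u in obs])
    r=least_squares(g,q0,x_scale=[10,10,.1],loss="soft_l1");return r.x,g(r.x).reshape(-1,2)
def fitbox(cs,size,q0,z0=0,thr=105,S=4):  # silhouette fit by overlap; z0 underside
    a=np.array(size)/2;P=np.array([[i*a[0],j*a[1],k*2*a[2]] for i in(-1,1) for j in(-1,1) for k in(0,1)])
    ms=[]
    for c in cs:
        u=proj(c,place(q0,[0,0,a[2]],z0))[0].astype(int);h=40;o=u-h
        g=c["img"][o[1]:o[1]+2*h,o[0]:o[0]+2*h].min(axis=2)
        g=cv2.resize(g,None,fx=S,fy=S,interpolation=cv2.INTER_CUBIC)
        ms.append((c,o,g))
    def cost(q):
        t=0
        for c,o,g in ms:
            p=(proj(c,place(q,P,z0))-o+.5)*S-.5
            m=np.zeros(g.shape,np.uint8);cv2.fillConvexPoly(m,np.round(cv2.convexHull(p.astype(np.float32))*16).astype(np.int32),255,shift=4)
            b=g>thr;t+=np.sum((m>0)^b)/np.sum(m>0)
        return t
    best=None
    for dy in np.radians([-8,0,8]):
        x0=np.array(q0)+[0,0,dy]
        r=minimize(cost,x0,method="Nelder-Mead",options=dict(initial_simplex=np.vstack([x0,x0+[6,0,0],x0+[0,6,0],x0+[0,0,.1]]),xatol=.01,fatol=1e-5))
        if best is None or r.fun<best.fun:best=r
    return best.x,best.fun
def tool():
    s=bot.state();return s,np.array(s["tcp_pos"]),Ro.from_rotvec(s["eef_rot"]).as_matrix()
def go(x,y,z,yaw):   # yaw of the closing line (world), mod pi; prints cm / deg in tool axes
    s,p,R=tool();d=R.T@(np.array([x,y,z])-p)/10
    ty=np.arctan2(R[1,1],R[0,1]);dyaw=(yaw-ty+np.pi/2)%np.pi-np.pi/2
    print("delta cm",np.round(d,2),"roll deg",round(-np.degrees(dyaw),2),"| q6",round(s["joint_positions"][5],2),"tilt",np.round(R[:,2],3))
E
cat > m.py <<'E'
from h import *
import pickle
C={n:camera(n) for n in("top","side")};T,S=C["top"],C["side"]
pickle.dump(C,open("c0.pkl","wb"))
def pix(c,u):  # ray to plane guess
    pass
o=[(T,(100,80,50),(244.3,158)),(T,(100,-80,50),(294,164)),(T,(-100,80,50),(235.3,219.7)),(T,(-100,-80,50),(287,226.7)),
(T,(75,25,64),(260.3,166)),(T,(75,-25,64),(276.2,168)),(T,(-75,25,64),(254.3,213.3)),(T,(-75,-25,64),(270.2,216)),
(T,(50,0,76),(267.5,173.8)),(T,(-50,0,76),(263.2,205.5)),(S,(-50,0,76),(268.7,199.5)),(S,(50,0,76),(303.7,195.5))]
for nm,oo in(("both",o),("top",o[:10]),("side",o[10:])):
    q,r=fitpts(oo,[550,30,-.1]);print("shaker",nm,q.round(3),r.round(1).tolist())
o=[(T,(-50,0,14),(348.3,275)),(T,(50,0,14),(367.3,249.3)),(T,(80,-34,14),(382.3,248.3)),(T,(-80,-34,14),(351.2,290)),(T,(80,34,14),(364.3,235)),
(S,(-50,0,14),(224,306.75)),(S,(50,0,14),(265,317.5)),(S,(80,34,14),(282,309.3)),(S,(80,-34,14),(273,333)),(S,(-80,-34,14),(206.5,313.7))]
for nm,oo in(("both",o),("top",o[:5]),("side",o[5:])):
    q,r=fitpts(oo,[350,-250,-.6]);print("tray",nm,q.round(3),r.round(1).tolist())
for nm,sz,q0 in(("long",(130,58,30),(480,-400,-1.3)),("short",(110,50,24),(520,420,-.2))):
    for cs in((T,S),(T,),(S,)):print(nm,[np.round(v,4) for v in fitbox(cs,sz,q0)])
print(proj(T,[[480,-400,30],[520,420,24]]),proj(T,tool()[1]),proj(S,tool()[1]))
E
python3 m.py
```

```text
shaker both [ 5.48133e+02  2.07240e+01 -1.03000e-01] [[-0.3, -0.9], [0.8, -0.5], [-0.3, 0.3], [0.1, -0.1], [0.0, -0.1], [0.2, -0.1], [-0.4, 0.2], [0.0, -0.4], [-0.2, -0.0], [-0.1, 0.3], [-0.4, 1.0], [-0.3, 0.2]]
shaker top [ 5.47793e+02  2.06130e+01 -1.02000e-01] [[-0.3, -0.7], [0.8, -0.4], [-0.2, 0.5], [0.2, 0.0], [0.0, -0.0], [0.2, -0.0], [-0.4, 0.3], [0.1, -0.3], [-0.2, 0.1], [-0.1, 0.4]]
shaker side [ 5.49964e+02  2.28930e+01 -1.35000e-01] [[-0.1, 0.0], [0.1, -0.1]]
tray both [ 340.604 -270.663   -0.645] [[0.1, -0.1], [0.3, 0.0], [-0.1, 0.2], [0.2, -0.4], [0.2, -0.0], [0.3, -0.4], [-0.2, -0.2], [-0.3, 0.1], [-0.3, -0.5], [0.0, 0.5]]
tray top [ 340.358 -270.198   -0.642] [[-0.0, -0.0], [0.1, 0.0], [-0.3, 0.2], [0.2, -0.3], [0.0, 0.0]]
tray side [ 340.706 -271.046   -0.648] [[0.4, -0.4], [-0.1, -0.0], [-0.2, 0.2], [-0.3, -0.3], [0.1, 0.5]]
long [array([ 523.6326, -433.0094,   -1.2351]), np.float64(1.7128)]
long [array([ 524.3427, -434.6357,   -1.2382]), np.float64(1.0665)]
long [array([ 526.0866, -430.1234,   -1.149 ]), np.float64(0.6254)]
short [array([ 5.419226e+02,  4.475714e+02, -1.058000e-01]), np.float64(2.006)]
short [array([ 5.417897e+02,  4.455251e+02, -1.414000e-01]), np.float64(0.0998)]
short [array([ 5.417286e+02,  4.493149e+02, -4.450000e-02]), np.float64(1.8866)]
[[400.21028024 217.57265476]
 [137.13674371 198.82678078]] [[ 62.28247272 293.96513224]] [[133.51293335  76.07193883]]
```

```bash
python3 - <<'E'
s=open("h.py").read()
s=s.replace("        ms.append((c,o,g))","""        n,l=cv2.connectedComponents((g>thr).astype(np.uint8));cc=l[h*S-24:h*S+24,h*S-24:h*S+24];k=np.bincount(cc[cc>0]).argmax()
        ms.append((c,o,np.where(l==k,255,0)))""")
open("h.py","w").write(s)
E
python3 - <<'E'
from h import *;import pickle
C=pickle.load(open("c0.pkl","rb"));T,S=C["top"],C["side"]
for nm,sz,q0 in(("long",(130,58,30),(524,-434,-1.24)),("short",(110,50,24),(541.8,446,-.14))):
    for cs in((T,S),(T,),(S,)):print(nm,[np.round(v,4) for v in fitbox(cs,sz,q0)],[np.round(v,4) for v in fitbox(cs,sz,q0,thr=95)])
s,p,R=tool();print(R.round(3))
go(340.6,-270.7,200,-.645+np.pi/2)
E
```

```text
long [array([ 523.8113, -433.214 ,   -1.2299]), np.float64(0.2445)] [array([ 523.9653, -433.8433,   -1.234 ]), np.float64(0.1371)]
long [array([ 524.5516, -435.6718,   -1.2287]), np.float64(0.0589)] [array([ 524.8745, -436.9752,   -1.2344]), np.float64(0.0546)]
long [array([ 526.8729, -426.6452,   -1.2214]), np.float64(0.1644)] [array([ 523.5502, -431.1753,   -1.2133]), np.float64(0.0577)]
short [array([ 5.416361e+02,  4.481964e+02, -1.218000e-01]), np.float64(0.2238)] [array([ 5.420640e+02,  4.483631e+02, -1.358000e-01]), np.float64(0.1516)]
short [array([ 5.417552e+02,  4.460634e+02, -1.618000e-01]), np.float64(0.0992)] [array([ 5.415330e+02,  4.453233e+02, -1.313000e-01]), np.float64(0.0836)]
short [array([ 5.413169e+02,  4.500359e+02, -9.740000e-02]), np.float64(0.112)] [array([ 5.407222e+02,  4.486127e+02, -1.169000e-01]), np.float64(0.0622)]
[[-0.919  0.394 -0.001]
 [ 0.394  0.919 -0.001]
 [ 0.    -0.001 -1.   ]]
delta cm [-41.98 -68.94   5.28] roll deg 13.76 | q6 -0.21 tilt [-0.001 -0.001 -1.   ]
```

Request:
jog_arm --commands "8.8 -7.1 -6.2 0 0; 8.8 -14.2 -12.5 0 0; 8.8 -21.3 -18.7 0 0; 8.8 -28.4 -25 0 0; 8.8 -35.6 -31.3 0 0"

```text
clock: 0.82
tcp_pos: [361.3, 244.7, 252.8]
eef_rot: [0.631, 3.077, 0.0]
force: [0.1, 0.4, 0.7]
grip_width: 88.0
gripper_force: 0.0
```

```bash
python3 - <<'E'
from h import *
go(430,100,250,-.645+np.pi/2)
go(340.6,-270.7,150,-.645+np.pi/2)
E
```

```text
delta cm [-12.   -10.6    0.29] roll deg 13.79 | q6 -0.84 tilt [ 0.001  0.    -1.   ]
delta cm [-18.36 -48.2   10.27] roll deg 13.79 | q6 -0.84 tilt [ 0.001  0.    -1.   ]
```

Request:
jog_arm --commands "8.8 -4.6 -4.2 0 3; 8.8 -9.2 -8.4 0 6; 8.8 -12.5 -13.5 0 9; 8.8 -13.6 -19.5 0 12; 8.8 -14.6 -25.4 0 13.8"

```text
clock: 1.45
tcp_pos: [394.5, -46.3, 252.7]
eef_rot: [0.998, 2.978, -0.0]
force: [0.3, -0.2, -0.1]
grip_width: 88.0
gripper_force: 0.0
```

```bash
python3 - <<'E'
from h import *
go(340.6,-270.7,110,-.645+np.pi/2)
E
```

```text
delta cm [ -9.22 -21.15  14.28] roll deg -0.11 | q6 -1.34 tilt [ 0. -0. -1.]
```

Request:
jog_arm --commands "8.8 -2 -5 3 0; 8.8 -4.2 -10 6 0; 8.8 -6.5 -15 9 0; 8.8 -9.2 -20 12 0; 8.8 -9.2 -21.15 14.3 0"

```text
clock: 2.08
tcp_pos: [340.6, -271.9, 108.9]
eef_rot: [1.002, 2.977, -0.001]
force: [0.6, 0.3, 0.5]
grip_width: 87.8
gripper_force: 0.0
```

```bash
python3 - <<'E'
from h import *
go(340.6,-270.7,16.5,-.645+np.pi/2)
E
```

```text
delta cm [0.08 0.11 9.24] roll deg -0.24 | q6 -1.87 tilt [ 0.    -0.001 -1.   ]
```

Request:
jog_arm --commands "8.8 0 0.1 3.5 0; 8.8 0 0.1 7 0; 8.8 0 0.1 9 0; 8.8 0 0.1 9.2 0; 8.8 0 0.1 9.2 0"

```text
clock: 2.7
tcp_pos: [342.1, -268.3, 18.2]
eef_rot: [0.996, 2.979, -0.0]
force: [-0.4, 0.5, 0.1]
grip_width: 87.9
gripper_force: 0.0
```

Request:
jog_arm --commands "6 0 0 0 0; 6 0 0 0 0; 6 0 0 0 0; 6 0 0 0 0; 6 0 0 0 0"

```text
clock: 3.32
tcp_pos: [342.3, -268.6, 18.5]
eef_rot: [0.996, 2.978, -0.002]
force: [-0.8, 0.9, 7.1]
grip_width: 67.7
gripper_force: 30.0
```

Request:
jog_arm --commands "6 0 0 -2 0; 6 0 0 -5 0; 6 0 0 -9 0; 6 0 0 -14 0; 6 0 0 -15 0"

```text
clock: 3.95
tcp_pos: [342.9, -269.2, 170.2]
eef_rot: [0.995, 2.975, -0.005]
force: [-0.2, -0.4, -4.8]
grip_width: 67.4
gripper_force: 30.0
```

```bash
python3 - <<'E'
from h import *
print(bot.state()["grip_width"]);go(548,21,170,-.103+np.pi/2)
E
```

```text
67.37810228676112
delta cm [ 1.08 35.52 -0.04] roll deg -31.08 | q6 -1.86 tilt [ 0.003 -0.004 -1.   ]
```

Request:
jog_arm --commands "6 0.2 5 0 -4; 6 0.4 11 0 -10; 6 0.6 17 0 -16; 6 0.8 23 0 -22; 6 1 28.5 0 -27"

```text
clock: 4.58
tcp_pos: [505.0, -32.0, 165.2]
eef_rot: [-0.268, -3.127, -0.001]
force: [1.1, -0.1, -5.0]
grip_width: 67.5
gripper_force: 30.0
```

Request:
jog_arm --commands "6 0 3 0 -1.5; 6 2.5 5.8 0 -4; 6 3.3 6.2 0 -4.1; 6 3.3 6.2 0 -4.1; 6 3.3 6.2 0 -4.1"

```text
clock: 5.2
tcp_pos: [483.9, 31.6, 167.3]
eef_rot: [0.163, 3.137, -0.0]
force: [0.5, -0.3, -5.0]
grip_width: 67.5
gripper_force: 30.0
```

```bash
python3 - <<'E'
from h import *
for k in range(3):
    s,p,R=tool();print(p.round(1),s["eef_rot"].round(3));
    T=camera("top")
go(548,21,110,-.103+np.pi/2)
S=camera("side")
a=cv2.resize(T["img"][140:240,215:315],None,fx=4,fy=4,interpolation=cv2.INTER_CUBIC)
b=cv2.resize(S["img"][150:250,235:335],None,fx=4,fy=4,interpolation=cv2.INTER_CUBIC)
cv2.imwrite("pics/v1.png",np.hstack([a,b])[:,:,::-1])
E
```

```text
[483.9  31.6 167.3] [ 0.163  3.137 -0.   ]
[484.1  31.5 167.5] [ 0.164  3.137 -0.   ]
[484.1  31.5 167.7] [ 0.164  3.137 -0.   ]
delta cm [-6.46 -0.39  5.77] roll deg -0.07 | q6 -1.65 tilt [ 0. -0. -1.]
```

View pics/v1.png

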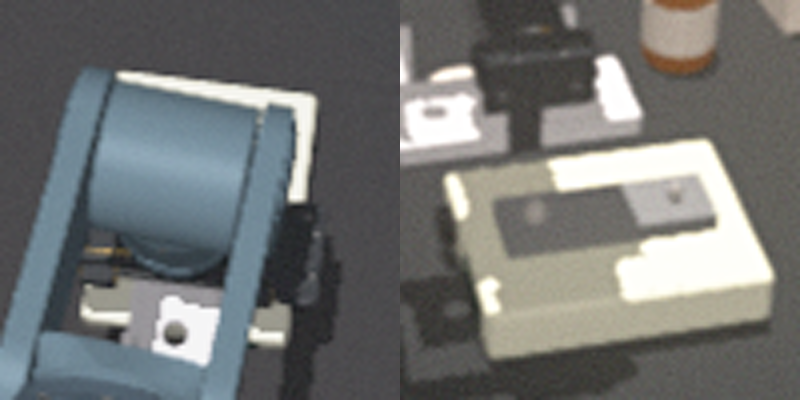

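The top view shows the thick hole at about (258.75,223) and the side view shows it at (243.6,178). I shifted the wrong way in x, so the tray is short of the pegs.

```bash
python3 - <<'E'
from h import *
T=camera("top");S=camera("side");s,p,R=tool();print(p)
q=[p[0],p[1],-.104]
X=place(q,[-50,0,p[2]-4.3]);print(X,proj(T,X),proj(S,X))
r=least_squares(lambda x:np.r_[proj(T,x)[0]-[258.75,223],proj(S,x)[0]-[243.6,178]],X[0]);print(r.x,r.fun)
r=least_squares(lambda x:proj(T,[x[0],x[1],p[2]-4.3])[0]-[258.75,223],X[0][:2]);print(r.x)
r=least_squares(lambda x:proj(S,[x[0],x[1],p[2]-4.3])[0]-[243.6,178],X[0][:2]);print(r.x)
E
```

```text
[483.90375243  31.94591737 167.77851915]
[[434.1739088   37.13654857 163.47851915]] [[258.11070451 222.7203409 ]] [[243.8191784  176.81142909]]
[433.36360392  35.43842071 161.09129828] [-0.02680138  0.13963775  0.12921947 -0.02619236]
[433.42449089  35.3177385 ]
[432.16268771  32.33545913]
```

Request:
jog_arm --commands "6 -2.5 -0.1 1 0; 6 -5 -0.2 3 0; 6 -6.5 -0.24 5 0; 6 -6.5 -0.24 6.3 0; 6 -6.5 -0.24 6.3 0"

```text
clock: 6.12
tcp_pos: [546.5, 23.6, 103.4]
eef_rot: [-0.161, -3.134, -0.001]
force: [0.2, -0.7, -5.4]
grip_width: 67.7
gripper_force: 30.0
```

Request:
jog_arm --commands "6 0 0 0 0; 6 0 0 0 0; 6 0 0 0 0"

```text
clock: 6.5
tcp_pos: [548.4, 23.4, 105.5]
eef_rot: [0.161, 3.136, -0.0]
force: [-0.1, 0.1, -4.9]
grip_width: 67.6
gripper_force: 30.0
```

```bash
python3 - <<'E'
from h import *
s,p,R=tool();print(p,s["eef_rot"])
T=camera("top");S=camera("side")
a=cv2.resize(T["img"][150:230,225:305],None,fx=5,fy=5,interpolation=cv2.INTER_CUBIC)
b=cv2.resize(S["img"][160:240,240:320],None,fx=5,fy=5,interpolation=cv2.INTER_CUBIC)
cv2.imwrite("pics/v2.png",np.hstack([a,b])[:,:,::-1])
# predicted pixel for hole rims if TCP offset as believed
for L in((-50,0),(50,0)):
    X=place([548.1,20.7,-.103],[*L,p[2]-4.3]);print(L,proj(T,X),(proj(T,X)-[225,150])*5,proj(S,X),(proj(S,X)-[240,160])*5+[400,0])
E
```

```text
[548.35535324  23.35236154 105.4943538 ] [ 1.61271475e-01  3.13611801e+00 -2.74678681e-04]
(-50, 0) [[262.98625559 204.31429515]] [[189.93127794 271.57147573]] [[268.34716675 193.31597551]] [[541.73583374 166.57987753]]
(50, 0) [[267.30535373 171.76653267]] [[211.52676863 108.83266335]] [[303.84274388 188.53554914]] [[719.21371941 142.67774572]]
```

View pics/v2.png

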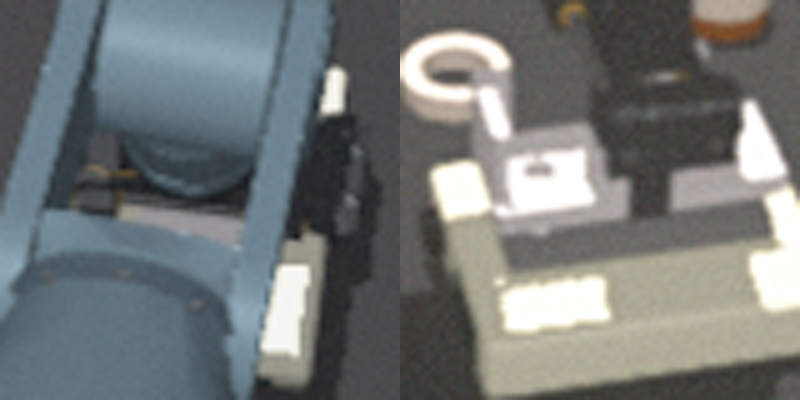

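In the side view the thick hole sits at about (540,170) in the crop, within 1 px of its target over the peg. I'll descend and watch the force.

Request:
jog_arm --commands "6 0 0 0.5 0; 6 0 0 1 0; 6 0 0 1.2 0; 6 0 0 1.4 0; 6 0 0 1.4 0"

```text
clock: 7.22
tcp_pos: [549.1, 23.1, 91.3]
eef_rot: [0.162, 3.135, -0.001]
force: [3.0, -1.4, -1.7]
grip_width: 67.2
gripper_force: 30.0
```

Request:
jog_arm --commands "6 -0.06 -0.05 0.2 0; 6 -0.06 -0.05 0.4 0; 6 -0.06 -0.05 0.6 0; 6 -0.06 -0.05 0.7 0; 6 -0.06 -0.05 0.7 0"

```text
clock: 7.85
tcp_pos: [550.1, 22.4, 84.2]
eef_rot: [0.162, 3.134, -0.001]
force: [5.8, -0.4, -1.9]
grip_width: 67.5
gripper_force: 30.0
```

Request:
jog_arm --commands "6 -0.06 0 0.1 0; 6 -0.1 0 0.2 0; 6 -0.1 0 0.3 0; 6 -0.1 0 0.3 0; 6 -0.1 0 0.3 0"

```text
clock: 8.48
tcp_pos: [550.3, 22.4, 82.5]
eef_rot: [0.161, 3.136, -0.001]
force: [-0.5, -0.9, 12.6]
grip_width: 67.5
gripper_force: 30.0
```

The tray has bottomed on the deck: upward force rises at TCP z 82.5, against an expected 82.3. I'll release and leave.

Request:
jog_arm --commands "8.8 0 0 0 0; 8.8 0 0 0 0; 8.8 0 0 0 0; 8.8 0 0 -2 0; 8.8 0 0 -6 0"

```text
clock: 9.1
tcp_pos: [547.6, 23.1, 139.1]
eef_rot: [-0.161, -3.132, -0.001]
force: [0.4, -1.4, -0.3]
grip_width: 88.0
gripper_force: 0.0
```

Request:
jog_arm --commands "8.8 0 -1 -4 0; 8.8 -0.3 -6 -5 8; 8.8 -0.6 -12 -5 17; 8.8 -0.9 -18 -5 26; 8.8 -1.2 -24 -5 35"

```text
clock: 9.72
tcp_pos: [536.3, -218.8, 190.5]
eef_rot: [-1.104, -2.94, -0.001]
force: [0.7, -0.5, 0.0]
grip_width: 88.0
gripper_force: 0.0
```

```bash
python3 - <<'E'
from h import *
go(525,-433,130,-1.23+np.pi/2)
C={n:camera(n) for n in("top","side")};T,S=C["top"],C["side"]
import pickle;pickle.dump(C,open("c1.pkl","wb"))
a=cv2.resize(T["img"][150:230,225:305],None,fx=5,fy=5,interpolation=cv2.INTER_CUBIC)
b=cv2.resize(S["img"][150:230,240:320],None,fx=5,fy=5,interpolation=cv2.INTER_CUBIC)
cv2.imwrite("pics/v3.png",np.hstack([a,b])[:,:,::-1])
E
```

```text
delta cm [-13.25 -16.87   6.04] roll deg 29.3 | q6 -1.44 tilt [-0.     0.001 -1.   ]
```

View pics/v3.png

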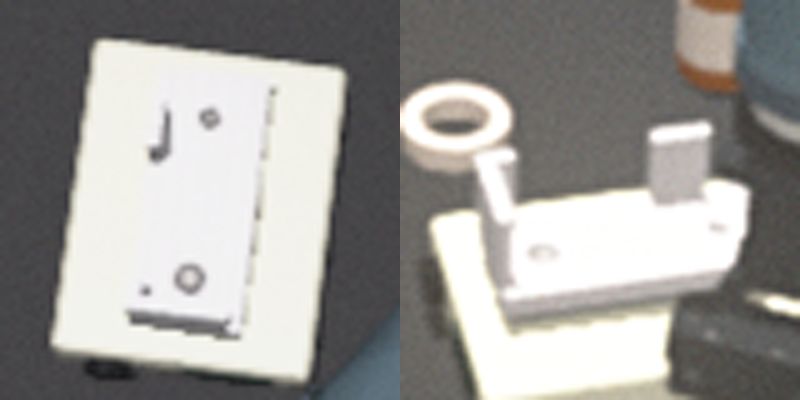

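The tray is seated, with both pegs showing in their holes at crop (209,118) and (190,278) of the top view. On to the long box.

Request:
jog_arm --commands "8.8 -3.5 -4.5 1 7; 8.8 -7 -9 2 15; 8.8 -10.5 -13.5 4 22; 8.8 -13.25 -16.9 6 29.3; 8.8 -13.25 -16.9 6 29.3"

```text
clock: 10.45
tcp_pos: [524.7, -432.8, 127.6]
eef_rot: [-1.807, -2.564, -0.002]
force: [-0.6, 0.4, -0.2]
grip_width: 88.2
gripper_force: 0.0
```

Request:
jog_arm --commands "8.8 0 0 1 0; 8.8 0 0 2 0; 8.8 0 0 3 0; 8.8 0 0 3 0; 8.8 0 0 3 0"

```text
clock: 11.08
tcp_pos: [526.7, -431.6, 101.0]
eef_rot: [1.805, 2.571, -0.0]
force: [0.5, 0.4, 1.0]
grip_width: 88.1
gripper_force: 0.0
```

```bash
python3 - <<'E'
from h import *
print(tool()[1]);go(525,-433,18,-1.23+np.pi/2)
E
```

```text
[ 526.70122676 -431.5836563   101.03867577]
delta cm [-0.07 -0.21  8.3 ] roll deg 0.31 | q6 -1.21 tilt [ 0. -0. -1.]
```

Request:
jog_arm --commands "8.8 0 -0.2 3 0.3; 8.8 -0.05 -0.2 6 0.3; 8.8 -0.05 -0.2 8 0.3; 8.8 -0.05 -0.2 8.3 0.3; 8.8 -0.05 -0.2 8.3 0.3"

```text
clock: 11.7
tcp_pos: [525.1, -433.4, 18.5]
eef_rot: [1.812, 2.565, -0.0]
force: [0.4, -0.0, 0.5]
grip_width: 87.5
gripper_force: 0.0
```

Request:
jog_arm --commands "5 0 0 0 0; 5 0 0 0 0; 5 0 0 0 0; 5 0 0 0 0; 5 0 0 0 0"

```text
clock: 12.32
tcp_pos: [524.7, -433.2, 18.3]
eef_rot: [1.813, 2.565, -0.001]
force: [-2.7, 0.5, 4.7]
grip_width: 57.7
gripper_force: 30.0
```

Request:
jog_arm --commands "5 0 0 -1 0; 5 0 0 -5 0; 5 0 0 -10 0; 5 0 0 -15 0; 5 0 0 -18 0"

```text
clock: 12.95
tcp_pos: [525.5, -433.3, 201.2]
eef_rot: [1.811, 2.563, -0.001]
force: [-0.3, 0.2, -1.8]
grip_width: 57.6
gripper_force: 30.0
```

```bash
python3 - <<'E'
from h import *
c,s=np.cos(-.102),np.sin(-.102)
x,y=-3,-5   # tray-frame goal of TCP, short of both fences
go(549.9+c*x-s*y,22.4+s*x+c*y,200,-.102+np.pi/2)
E
```

```text
delta cm [4.181e+01 1.704e+01 1.000e-02] roll deg -64.64 | q6 -1.2 tilt [ 0.003 -0.002 -1.   ]
```

Request:
jog_arm --commands "5 4.5 1.8 0 -7; 5 10 4 0 -16; 5 15.5 6.3 0 -25; 5 21 8.6 0 -34; 5 26.5 10.8 0 -43"

```text
clock: 13.58
tcp_pos: [537.8, -144.8, 197.9]
eef_rot: [0.739, 3.053, 0.001]
force: [1.3, -0.2, -2.3]
grip_width: 57.8
gripper_force: 30.0
```

Request:
jog_arm --commands "5 0 0 0 0; 5 0 0 0 0"

```text
clock: 13.82
tcp_pos: [538.2, -147.1, 198.0]
eef_rot: [0.747, 3.051, -0.001]
force: [0.2, -1.1, -2.1]
grip_width: 57.6
gripper_force: 30.0
```

```bash
cat >> h.py <<'E'
def tgo(x,y,z):  # tcp goal in tray axes (x,y), z world
    c,s=np.cos(-.102),np.sin(-.102);go(549.9+c*x-s*y,22.4+s*x+c*y,z,-.102+np.pi/2)
def tnow():
    c,s=np.cos(-.102),np.sin(-.102);st,p,R=tool();d=p[:2]-[549.9,22.4];print("in tray",np.round([c*d[0]+s*d[1],-s*d[0]+c*d[1],p[2]],2),"yaw err deg",round(np.degrees(np.arctan2(R[1,1],R[0,1])%np.pi+.102-np.pi/2),2),"F",st["force"].round(1),"grip",st["grip_width"])
E
python3 -c "
from h import *
tgo(-3,-6,150)"
```

```text
delta cm [ 6.85 14.91  4.79] roll deg -21.66 | q6 -1.57 tilt [ 0.001 -0.001 -1.   ]
```

Request:
jog_arm --commands "5 2.5 5 0.5 -7; 5 5 10 1.5 -15; 5 6.85 14.9 3 -21.7; 5 6.85 14.9 4 -21.7; 5 6.85 14.9 4 -21.7"

```text
clock: 14.45
tcp_pos: [545.8, 15.4, 156.8]
eef_rot: [-0.162, -3.136, 0.001]
force: [0.5, -0.9, -1.6]
grip_width: 57.3
gripper_force: 30.0
```

Request:
jog_arm --commands "5 0 0 0 0; 5 0 0 0 0"

```text
clock: 14.7
tcp_pos: [546.6, 15.3, 158.3]
eef_rot: [0.163, 3.136, -0.0]
force: [-1.0, -0.1, -1.9]
grip_width: 58.0
gripper_force: 30.0
```

```bash
python3 - <<'E'
from h import *
tnow();tgo(-3,-5.5,100);T=camera("top");S=camera("side")
a=cv2.resize(T["img"][150:230,225:305],None,fx=5,fy=5,interpolation=cv2.INTER_CUBIC)
b=cv2.resize(S["img"][140:220,240:320],None,fx=5,fy=5,interpolation=cv2.INTER_CUBIC)
cv2.imwrite("pics/v4.png",np.hstack([a,b])[:,:,::-1])
c,s=np.cos(-.102),np.sin(-.102)
z=tool()[1][2]-18.3
for x in(-65,65):
  for y in(-29,29):
    P=place([*tool()[1][:2],-.102],[x,y,z+30]);print((x,y),((proj(S,P)-[240,140]+.5)*5+[400,0]).round(),((proj(T,P)-[225,150]+.5)*5).round())
E
```

```text
in tray [ -2.6   -7.45 158.33] yaw err deg -0.1 F [-1.  -0.1 -1.9] grip 57.95661040217698
delta cm [0.05 0.2  5.83] roll deg -0.1 | q6 -1.66 tilt [ 0.001 -0.    -1.   ]
(-65, -29) [[529. 209.]] [[247. 288.]]
(-65, 29) [[505. 144.]] [[145. 275.]]
(65, -29) [[772. 177.]] [[276.  66.]]
(65, 29) [[741. 115.]] [[175.  54.]]
```

View pics/v4.png

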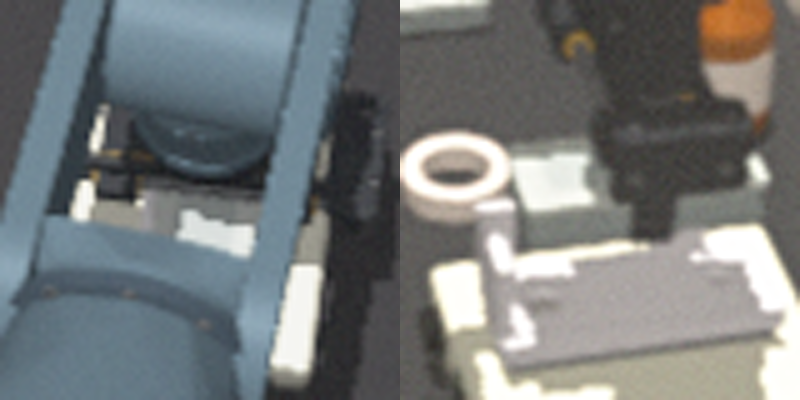

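The side view has the box's near-end corner at crop (527,208), against a predicted (529,209), so the grasp is centred. I'll lower it beside the fences.

Request:
jog_arm --commands "5 0 0.2 2 0; 5 0.05 0.2 4 0; 5 0.05 0.2 5 0; 5 0.05 0.2 5.8 0; 5 0.05 0.2 5.8 0"

```text
clock: 15.42
tcp_pos: [545.6, 18.7, 99.5]
eef_rot: [-0.159, -3.137, -0.0]
force: [0.1, -1.6, -1.9]
grip_width: 57.6
gripper_force: 30.0
```

Request:
jog_arm --commands "5 0 0 0 0; 5 0 0 0.2 0; 5 0 0 0.2 0; 5 0 0 0.2 0"

```text
clock: 15.92
tcp_pos: [545.8, 18.8, 97.9]
eef_rot: [0.159, 3.137, -0.0]
force: [-0.1, 0.5, -1.6]
grip_width: 57.9
gripper_force: 30.0
```

```bash
python3 -c "
from h import *
tnow();tgo(-7,-3,97)"
```

```text
in tray [-3.7  -4.01 97.85] yaw err deg 0.05 F [-0.1  0.5 -1.6] grip 57.94663269180349
delta cm [0.33 0.1  0.08] roll deg 0.05 | q6 -1.65 tilt [ 0. -0. -1.]
```

Request:
jog_arm --commands "5 0.1 0 0.07 0; 5 0.2 0 0.07 0; 5 0.25 0 0.07 0; 5 0.25 0 0.07 0"

```text
clock: 16.42
tcp_pos: [543.2, 19.1, 97.0]
eef_rot: [-0.159, -3.138, 0.0]
force: [0.3, 0.2, -2.3]
grip_width: 57.8
gripper_force: 30.0
```

Request:
jog_arm --commands "5 0 0.05 0.05 0; 5 0.05 0.1 0.05 0; 5 0.05 0.1 0.05 0"

```text
clock: 16.8
tcp_pos: [543.0, 20.0, 96.5]
eef_rot: [0.158, 3.137, -0.0]
force: [1.2, -1.0, -2.3]
grip_width: 58.0
gripper_force: 30.0
```

```bash
python3 -c "
from h import *
tnow()"
```

```text
in tray [-6.64 -3.13 96.54] yaw err deg 0.06 F [ 1.2 -1.  -2.3] grip 58.02571661434983
```

Request:
jog_arm --commands "5 0.05 0.05 0.02 0; 5 0.05 0.1 0.02 0; 5 0.1 0.1 0.02 0; 5 0.1 0.1 0.02 0"

```text
clock: 17.3
tcp_pos: [542.7, 20.4, 96.7]
eef_rot: [0.159, 3.136, -0.002]
force: [1.1, -5.6, -1.7]
grip_width: 57.7
gripper_force: 30.0
```

Request:
jog_arm --commands "5 0.05 0.05 0.02 0; 5 0.1 0.05 0.02 0; 5 0.1 0.05 0.02 0"

```text
clock: 17.68
tcp_pos: [542.2, 20.5, 96.7]
eef_rot: [0.159, 3.135, -0.003]
force: [2.9, -7.6, -2.5]
grip_width: 57.8
gripper_force: 30.0
```

```bash
python3 -c "
from h import *
tnow()"
```

```text
in tray [-7.45 -2.63 96.74] yaw err deg 0.03 F [ 2.9 -7.6 -2.5] grip 57.79831067149756
```

Request:
jog_arm --commands "5 0.05 0 0 0; 5 0.1 0 0 0; 5 0.15 0 0 0; 5 0.15 0 0 0"

```text
clock: 18.18
tcp_pos: [542.0, 20.6, 96.8]
eef_rot: [0.16, 3.132, -0.003]
force: [8.4, -6.6, -6.2]
grip_width: 57.8
gripper_force: 30.0
```

Request:
jog_arm --commands "5 0 0 0.05 0; 5 0 0 0.1 0; 5 0 0 0.1 0"

```text
clock: 18.55
tcp_pos: [542.0, 20.6, 96.8]
eef_rot: [0.159, 3.132, -0.003]
force: [4.4, -5.9, 1.8]
grip_width: 57.6
gripper_force: 30.0
```

```bash
python3 -c "
from h import *
tnow()"
```

```text
in tray [-7.63 -2.63 96.76] yaw err deg 0.02 F [ 4.4 -5.9  1.8] grip 57.56820238258553
```

Request:
jog_arm --commands "8 0 0 0 0; 8 0 0 0 0; 8 0 0 0 0; 8 0 0 0 0; 8 0 0 -2 0"

```text
clock: 19.18
tcp_pos: [538.0, 22.3, 113.7]
eef_rot: [-0.159, -3.134, -0.001]
force: [0.3, -0.4, -0.7]
grip_width: 79.8
gripper_force: 0.0
```

Request:
jog_arm --commands "8 0 0 -5 0; 8 0 0 -10 0; 8 0 5 -11 0; 8 0 11 -11 0; 8 0 17 -11 0"

```text
clock: 19.8
tcp_pos: [556.9, 192.6, 225.6]
eef_rot: [0.16, 3.137, 0.0]
force: [0.8, -1.4, 0.2]
grip_width: 80.1
gripper_force: 0.0
```

```bash
python3 - <<'E'
from h import *;import pickle
go(543,448.5,110,-.13+np.pi/2)
C={n:camera(n) for n in("top","side")};T,S=C["top"],C["side"];pickle.dump(C,open("c2.pkl","wb"))
a=cv2.resize(T["img"][150:230,225:305],None,fx=5,fy=5,interpolation=cv2.INTER_CUBIC)
b=cv2.resize(S["img"][150:230,240:320],None,fx=5,fy=5,interpolation=cv2.INTER_CUBIC)
cv2.imwrite("pics/v5.png",np.hstack([a,b])[:,:,::-1])
E
```

```text
delta cm [ 3.99 25.31 11.56] roll deg 1.6 | q6 -1.34 tilt [ 0.001  0.    -1.   ]
```

View pics/v5.png

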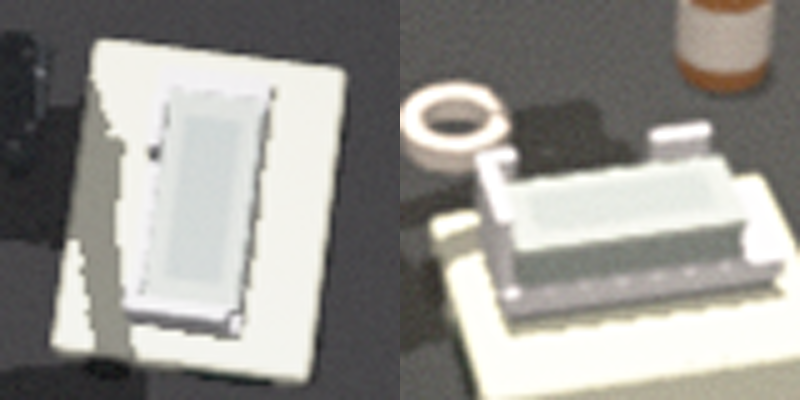

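The long box lies flat and snug to both fences; its front face sits at the end fence around crop (500,250) in the side view. Now the short box.

Request:
jog_arm --commands "8.8 1 6 0 0.5; 8.8 2 12 1 1; 8.8 3 18 3 1.6; 8.8 4 24 6 1.6; 8.8 4 25.3 10 1.6"

```text
clock: 20.52
tcp_pos: [542.6, 450.0, 125.6]
eef_rot: [0.198, 3.133, 0.004]
force: [0.6, 1.1, -0.6]
grip_width: 88.2
gripper_force: 0.0
```

Request:
jog_arm --commands "8.8 0 0 0 0; 8.8 0 0 0 0; 8.8 0 0 0 0"

```text
clock: 20.9
tcp_pos: [544.2, 446.1, 127.9]
eef_rot: [0.205, 3.132, 0.003]
force: [1.3, 0.0, 0.2]
grip_width: 88.1
gripper_force: 0.0
```

```bash
python3 -c "
from h import *
print(tool()[1]);go(543,448.5,18,-.13+np.pi/2)"
```

```text
[544.20440738 446.12844232 127.88307735]
delta cm [ 0.18  0.2  10.99] roll deg -0.04 | q6 -0.92 tilt [ 0.003  0.002 -1.   ]
```

Request:
jog_arm --commands "8.8 0.1 0.2 3.5 0; 8.8 0.1 0.2 7 0; 8.8 0.1 0.2 10 0; 8.8 0.1 0.2 10.9 0; 8.8 0.1 0.2 10.9 0"

```text
clock: 21.52
tcp_pos: [542.5, 448.7, 17.2]
eef_rot: [0.204, 3.134, 0.001]
force: [0.2, 0.0, 1.1]
grip_width: 88.6
gripper_force: 0.0
```

Request:
jog_arm --commands "4 0 0 0 0; 4 0 0 0 0; 4 0 0 0 0; 4 0 0 0 0; 4 0 0 0 0"

```text
clock: 22.15
tcp_pos: [541.9, 448.7, 16.6]
eef_rot: [0.202, 3.135, -0.001]
force: [-0.7, -2.6, 4.6]
grip_width: 49.4
gripper_force: 30.0
```

Request:
jog_arm --commands "4 0 0 0 0; 4 0 0 -2 0; 4 0 0 -7 0; 4 0 0 -13 0; 4 0 0 -19 0"

```text
clock: 22.78
tcp_pos: [541.2, 449.2, 208.5]
eef_rot: [-0.202, -3.135, -0.001]
force: [-0.1, 0.6, -2.2]
grip_width: 49.4
gripper_force: 30.0
```

```bash
python3 -c "
from h import *
tgo(-12,-4,200)"
```

```text
delta cm [ -5.15 -42.65   0.82] roll deg -1.53 | q6 -0.92 tilt [-0.     0.001 -1.   ]
```

Request:
jog_arm --commands "4 -0.6 -5 0 0; 4 -1.3 -11 0 -0.5; 4 -2 -17 0 -1; 4 -2.7 -23 0 -1.5; 4 -3.4 -29 0 -1.5"

```text
clock: 23.4
tcp_pos: [537.9, 155.6, 207.1]
eef_rot: [0.16, 3.136, 0.001]
force: [1.4, 0.3, -1.0]
grip_width: 50.1
gripper_force: 30.0
```

Request:
jog_arm --commands "4 -0.7 -5 0 0; 4 -1.7 -11 0 0; 4 -1.7 -13.6 0 0; 4 -1.7 -13.6 0 0; 4 -1.7 -13.6 0 0"

```text
clock: 24.02
tcp_pos: [541.1, 20.7, 206.6]
eef_rot: [0.161, 3.137, 0.001]
force: [-0.6, 0.7, -1.7]
grip_width: 49.5
gripper_force: 30.0
```

```bash
python3 - <<'E'
from h import *
tnow();tgo(-12,-4,128);T=camera("top");S=camera("side")
a=cv2.resize(T["img"][150:230,225:305],None,fx=5,fy=5,interpolation=cv2.INTER_CUBIC)
b=cv2.resize(S["img"][110:210,230:310],None,fx=5,fy=5,interpolation=cv2.INTER_CUBIC)
cv2.imwrite("pics/v6.png",b[:,:,::-1])
p=tool()[1]
for x in(-55,55):
  for y in(-25,25):
    P=place([*p[:2],-.102],[x,y,p[2]-16.6+24]);print((x,y),((proj(S,P)-[230,110]+.5)*5).round())
E
```

```text
in tray [ -8.54  -2.59 206.59] yaw err deg -0.04 F [-0.6  0.7 -1.7] grip 49.529939134185
delta cm [ 0.35 -0.15  7.86] roll deg -0.04 | q6 -1.65 tilt [ 0.001  0.001 -1.   ]
(-55, -25) [[183. 278.]]
(-55, 25) [[162. 223.]]
(55, -25) [[393. 252.]]
(55, 25) [[366. 199.]]
```

View pics/v6.png

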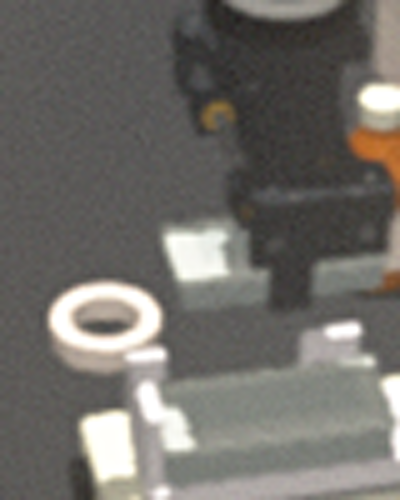

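The short box is held centred: its near corner is at crop (180,280), against a predicted (183,278). Lowering it.

Request:
jog_arm --commands "4 0.3 -0.15 2 0; 4 0.3 -0.15 4 0; 4 0.3 -0.15 6 0; 4 0.3 -0.15 7.8 0; 4 0.3 -0.15 7.8 0"

```text
clock: 24.75
tcp_pos: [536.8, 19.6, 126.6]
eef_rot: [-0.16, -3.134, -0.001]
force: [-0.0, -0.5, -2.1]
grip_width: 49.9
gripper_force: 30.0
```

Request:
jog_arm --commands "4 0 0 0 0; 4 0 0 0.2 0; 4 0 0 0.2 0; 4 0 0 0.2 0"

```text
clock: 25.25
tcp_pos: [538.1, 18.7, 126.4]
eef_rot: [0.162, 3.137, -0.0]
force: [-0.4, -0.3, -1.8]
grip_width: 49.8
gripper_force: 30.0
```

```bash
python3 -c "
from h import *
tnow();tgo(-17,1,125)"
```

```text
in tray [-11.4   -4.93 126.41] yaw err deg -0.05 F [-0.4 -0.3 -1.8] grip 49.830416165845755
delta cm [0.56 0.59 0.14] roll deg -0.05 | q6 -1.65 tilt [ 0. -0. -1.]
```

Request:
jog_arm --commands "4 0.15 0.15 0 0; 4 0.3 0.3 0.05 0; 4 0.45 0.45 0.05 0; 4 0.45 0.45 0.05 0; 4 0.45 0.45 0.05 0"

```text
clock: 25.88
tcp_pos: [533.9, 23.7, 125.6]
eef_rot: [0.161, 3.137, -0.0]
force: [-0.2, -0.3, -1.4]
grip_width: 49.4
gripper_force: 30.0
```

Request:
jog_arm --commands "4 0.05 0.1 0 0; 4 0.1 0.15 0.03 0; 4 0.1 0.15 0.03 0; 4 0.1 0.15 0.03 0"

```text
clock: 26.38
tcp_pos: [533.3, 25.2, 125.4]
eef_rot: [0.162, 3.137, -0.0]
force: [1.0, 0.0, -1.0]
grip_width: 49.6
gripper_force: 30.0
```

```bash
python3 -c "
from h import *
tnow()"
```

```text
in tray [-16.77   1.08 125.44] yaw err deg -0.05 F [ 1.  0. -1.] grip 49.563632563218526
```

Request:
jog_arm --commands "4 0.05 0.05 0 0; 4 0.05 0.1 0.02 0; 4 0.05 0.1 0.02 0; 4 0.05 0.1 0.02 0"

```text
clock: 26.88
tcp_pos: [533.3, 25.5, 125.6]
eef_rot: [0.161, 3.136, -0.002]
force: [2.1, -5.0, 0.1]
grip_width: 49.8
gripper_force: 30.0
```

Request:
jog_arm --commands "4 0.05 0.05 0 0; 4 0.1 0.05 0.02 0; 4 0.1 0.05 0.02 0; 4 0.1 0.05 0.02 0"

```text
clock: 27.38
tcp_pos: [533.3, 25.6, 125.6]
eef_rot: [0.162, 3.134, -0.003]
force: [5.6, -5.7, -2.2]
grip_width: 49.5
gripper_force: 30.0
```

```bash
python3 -c "
from h import *
tnow()"
```

```text
in tray [-16.84   1.49 125.64] yaw err deg -0.06 F [ 5.6 -5.7 -2.2] grip 49.5298926554642
```

Request:
jog_arm --commands "4 0.02 0.02 0.05 0; 4 0.02 0.02 0.1 0; 4 0.02 0.02 0.15 0; 4 0.02 0.02 0.15 0"

```text
clock: 27.88
tcp_pos: [533.3, 25.8, 125.0]
eef_rot: [0.161, 3.133, -0.004]
force: [3.9, -6.7, 3.5]
grip_width: 50.0
gripper_force: 30.0
```

Request:
jog_arm --commands "7 0 0 0 0; 7 0 0 0 0; 7 0 0 0 0; 7 0 0 0 0; 7 0 0 -2 0"

```text
clock: 28.5
tcp_pos: [530.1, 27.5, 142.0]
eef_rot: [-0.161, -3.133, -0.001]
force: [0.5, -0.1, -0.3]
grip_width: 69.7
gripper_force: 0.0
```

Request:
jog_arm --commands "7 0 0 -5 0; 7 0 0 -10 0; 7 0 -5 -11 0; 7 0 -11 -11 0; 7 0 -17 -11 0"

```text
clock: 29.12
tcp_pos: [513.9, -143.2, 253.9]
eef_rot: [0.16, 3.137, -0.0]
force: [1.0, -0.1, -0.7]
grip_width: 69.9
gripper_force: 0.0
```

Request:
jog_arm --commands "7 0 -5 0 0; 7 0 -5 0 0; 7 0 -5 0 0"

```text
clock: 29.5
tcp_pos: [508.8, -191.2, 253.1]
eef_rot: [-0.162, -3.137, -0.001]
force: [0.2, -0.4, 0.4]
grip_width: 70.2
gripper_force: 0.0
```

```bash
python3 - <<'E'
from h import *
T=camera("top");S=camera("side")
a=cv2.resize(T["img"][150:230,225:305],None,fx=5,fy=5,interpolation=cv2.INTER_CUBIC)
b=cv2.resize(S["img"][140:220,240:320],None,fx=5,fy=5,interpolation=cv2.INTER_CUBIC)
cv2.imwrite("pics/v7.png",np.hstack([a,b])[:,:,::-1])
s=bot.state();print(s["dq"].round(4),s["clock"],s["force"])
E
```

```text
[ 0.0085 -0.0028 -0.0005 -0.0038 -0.0025 -0.0028] 29.6 [-1.07247512 -0.59609271  0.37168697]
```

View pics/v7.png

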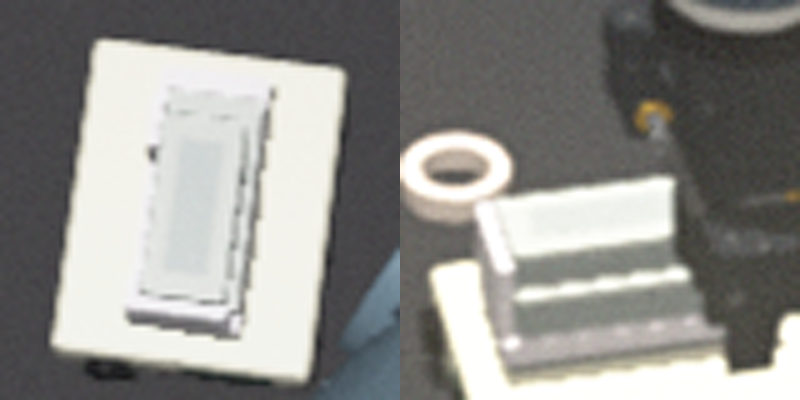

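The stack looks squared: the short box is flat on the long one and both abut the end fence (crop (505,225) in the side view) and the long fence. Handing in.

```bash
python3 -c "
from plant import bot
print(bot.finish_job())"
```

```text
the job is handed in; nothing more can be done
None
```

The job is handed in at about 30 s on the clock: the tray is home on both pegs, and the long box and the short box on top of it are each pushed against both fences and released. I confirmed this from contact forces and camera views; the hand-in call returned no verdict.

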